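Put the washed canisters back on their ledge in order of height

ROBOT

A 6-joint arm with a two-finger parallel gripper is mounted at the origin on the work surface. World frame = base frame: x ahead of the robot, y to its left, z up, the work surface at z = 0. Lengths are in m, angles in rad, forces in N, time in s.
With the tool pointing down it reaches from about 0.35 to 0.925 m from the base axis. Payload 6.4 kg.
Tool frame: the origin (TCP) lies midway between the tips of the shut fingers; the grasp point (between the pads) lies 19 mm behind it (arm.tcp_to_grasp is the distance from the TCP to the grasp point, in m); z points along the fingers, y is the line along which they close (so a half turn about z gives the same grasp; the last joint's range is limited). The gripper opens to 94 mm and grips with 3 to 60 N. Pads are 16 mm wide; open, the fingers measure 119 mm over their backs; the gripper's body (75 mm by 177 mm) begins 78 mm behind the grasp point.
Start: joints at [-1.502, 0.245, 1.558, -0, 1.339, -0.174], TCP at [0.156, -0.631, 0.205] pointing down, gripper open.
Joint ranges: [-3.13, 3.13], [-1.02, 2.26], [0.13, 2.54], [-0.95, 4.09], [0.21, 2.88], [-2.74, 2.74]. Speed limits (rad/s): [2.57, 2.57, 3.14, 3.14, 3.14, 3.14].

INTERFACE

Orientations are given as a unit quaternion [w, x, y, z].
In Python, from workcell import arm gives the robot as it stands.
- The arm moves only by the tool carry_out, never from a script. Its argument "motion" is one flat list of numbers, 6 for each row, row after row: the shift along the tool's x, y, z in mm, then the turn, a rotation vector about the tool's x, y, z in rad. A call has exactly 8 rows; each row is the pose to reach, as a shift and turn from the pose commanded when the call began, along the tool's axes at that moment; what a row does not reach only later rows make up. A row lasts 1/12 s, in which the tool goes at most 41.7 mm and 7.16 degrees, less where a joint would pass 70% of its speed; a pose out of reach is approached as far as the arm can. A call with a gripper value outside its range is refused whole. "fingers" is the finger opening in mm, from 0 to 94, set as the call begins (left out, the last holds). The fingers move at their own pace and stop on an object; "grip_force" is the grip in N (left out, the last holds). Time passes only in rows, so rows that repeat a pose let the fingers close, or fill a call up. It gives the time, the measured TCP pose, the force and the opening at its end, in the units of the state.
- arm.sense(): the state, without advancing time (a new reading comes with each control period).
- arm.capture(name): name is "scene" or "top" or "wrist"; returns a dict with "pixels" (420x560x3 uint8, red, green, blue), "K" (3x3 intrinsics, pixels), "R" (3x3) and "t" (3): a world point X has camera coordinates R X + t. Camera axes: x right, y down, z forward; pixel columns grow to the right and rows downward; lengths in m; the calibration is good to about 2 mm. A picture is of the moment at which its call begins. There is no depth.
- arm.sign_off(): hands the job in, once; it reports no verdict.
The state is a dict: "t": time; "qpos": joint angles; "qvel": joint speeds; "joint_efforts": joint torques, N m; "position": TCP position; "tool_rot": TCP orientation; "wrist_force": force on the tool from outside, world axes, zero at the start; "wrist_torque": the same for the moment, N m; "finger_gap": opening from 0.0 (shut) to 1.0 (fully open).
Only numpy, scipy, OpenCV 4.12 (cv2) and the standard library are available. Lean on these libraries where they do the work, as an engineer would, in place of code of your own. Each camera call takes 0.05 s, during which the arm holds its last target. There are 200 camera calls.

TASK

The four washed canisters are dry: put them back from the drying mat onto the bamboo ledge, one centred on each round cork mark, in order of height, the tallest next to the ledge's tall rounded end piece and then down to the shortest beside the low end. Keep them upright, set each one down rather than dropping it, and leave the glass tumbler where it stands.

Things in the scene. Friction and masses are not known exactly. Their poses are not given: they have to be found in the camera images.
- canister_a: Second tallest of the set of four lidded canisters: an upright brushed-steel cylinder, 56 mm in diameter and 108 mm high in all, with a flat wooden lid of nearly the same diameter making up its top 12 mm. Straight sides, can be gripped on the steel from any direction. Weighs about 240 g. Origin at the centre of its underside, z up; starts standing upright on the grey drying mat, 6 mm thick.
- canister_b: Shortest of the set of four lidded canisters: an upright brushed-steel cylinder, 40 mm in diameter and 60 mm high in all, with a flat wooden lid of nearly the same diameter making up its top 12 mm. Straight sides, can be gripped on the steel from any direction. Weighs about 100 g. Origin at the centre of its underside, z up; starts standing upright on the grey drying mat, 6 mm thick.
- canister_c: Tallest of the set of four lidded canisters: an upright brushed-steel cylinder, 64 mm in diameter and 132 mm high in all, with a flat wooden lid of nearly the same diameter making up its top 12 mm. Straight sides, can be gripped on the steel from any direction. Weighs about 320 g. Origin at the centre of its underside, z up; starts standing upright on the grey drying mat, 6 mm thick.
- canister_d: Third tallest of the set of four lidded canisters: an upright brushed-steel cylinder, 48 mm in diameter and 84 mm high in all, with a flat wooden lid of nearly the same diameter making up its top 12 mm. Straight sides, can be gripped on the steel from any direction. Weighs about 160 g. Origin at the centre of its underside, z up; starts standing upright on the grey drying mat, 6 mm thick.
- mark_1: round cork inlay, 72 mm in diameter with a thin dark rim, flush in the top of the bamboo ledge; one end of the straight row of four marks, which are 88 mm apart. The ledge is a fixed bamboo board 110 mm deep and 380 mm long between its end pieces, with a lip 6 mm high and 6 mm wide along one long edge. Origin at its centre, on the ledge's top, 24 mm above the table; its y axis runs along the row (from mark_1 to mark_4), x across it.
- mark_2: round cork inlay, 72 mm in diameter with a thin dark rim, flush in the top of the bamboo ledge; second in the row, 88 mm from mark_1. Origin at its centre, on the ledge's top, 24 mm above the table; its y axis runs along the row (from mark_1 to mark_4), x across it.
- mark_3: round cork inlay, 72 mm in diameter with a thin dark rim, flush in the top of the bamboo ledge; third in the row, 88 mm from mark_2. Origin at its centre, on the ledge's top, 24 mm above the table; its y axis runs along the row (from mark_1 to mark_4), x across it.
- mark_4: round cork inlay, 72 mm in diameter with a thin dark rim, flush in the top of the bamboo ledge; other end of the row, 88 mm from mark_3. Origin at its centre, on the ledge's top, 24 mm above the table; its y axis runs along the row (from mark_1 to mark_4), x across it.
- tall_end: tall end piece of the ledge, fixed: a bamboo board 14 mm thick and 110 mm wide with a half-round top, 95 mm high above the table. It stands across one end of the ledge, its middle 65 mm from the nearest mark's centre: at mark_1 or at mark_4, this differs from start to start. The other end has only a low lip 34 mm above the table. Origin at the centre of its underside, on the table.
- tumbler: bystander: an empty drinking glass, 72 mm across the rim and 100 mm high, standing on the table beyond the ledge and the mat. Origin at the centre of its underside. To be left alone.

How it is judged:
At the end, for the whole second after the job is handed in: Each canister stands upright (0.08 rad) and at rest on the ledge, centre within 14 mm of its own mark's centre: tallest on the mark by the tall end piece, then second, third, and the shortest on the farthest mark. The tumbler is upright and within 20 mm of where it began (((horizontal distance between mark_1 and tall_end below 0.12 m and horizontal distance between canister_c and mark_1 below 0.014 m and horizontal distance between canister_a and mark_2 below 0.014 m and horizontal distance between canister_d and mark_3 below 0.014 m and horizontal distance between canister_b and mark_4 below 0.014 m and z of canister_c in the frame of mark_1 between -0.006 and 0.006 m and z of canister_a in the frame of mark_2 between -0.006 and 0.006 m and z of canister_d in the frame of mark_3 between -0.006 and 0.006 m and z of canister_b in the frame of mark_4 between -0.006 and 0.006 m) or (horizontal distance between mark_4 and tall_end below 0.12 m and horizontal distance between canister_c and mark_4 below 0.014 m and horizontal distance between canister_a and mark_3 below 0.014 m and horizontal distance between canister_d and mark_2 below 0.014 m and horizontal distance between canister_b and mark_1 below 0.014 m and z of canister_c in the frame of mark_4 between -0.006 and 0.006 m and z of canister_a in the frame of mark_3 between -0.006 and 0.006 m and z of canister_d in the frame of mark_2 between -0.006 and 0.006 m and z of canister_b in the frame of mark_1 between -0.006 and 0.006 m)) and angle between each of canister_c, canister_a, canister_d, canister_b's own z axis and vertical below 0.08 rad and linear speed of each of canister_c, canister_a, canister_d, canister_b below 0.02 m/s and distance of tumbler from where it was at the start of the episode below 0.02 m and angle between tumbler's own z axis and vertical below 0.1 rad); the robot touches nothing.
It fails at once if a canister is tipped over (leans more than 0.6 rad) (angle between any of canister_c, canister_a, canister_d, canister_b's own z axis and vertical above 0.6 rad).
It fails at once if a canister is dropped or thrown: it moves faster than 0.6 m/s (a fall of about 18 mm) while the fingers do not touch it ((linear speed of canister_c above 0.6 m/s and contact force between the fingers and canister_c below 0.2 N) or (linear speed of canister_a above 0.6 m/s and contact force between the fingers and canister_a below 0.2 N) or (linear speed of canister_d above 0.6 m/s and contact force between the fingers and canister_d below 0.2 N) or (linear speed of canister_b above 0.6 m/s and contact force between the fingers and canister_b below 0.2 N)).
It fails at once if the glass tumbler is shifted by more than 20 mm or tipped (distance of tumbler from where it was at the start of the episode above 0.02 m or angle between tumbler's own z axis and vertical above 0.3 rad).
It also fails if it takes over 112 s, if anything falls off the work surface, if the arm or the gripper's body presses on something with over 40 N, if the wrist force passes 120 N, or if a joint passes its speed limit or range.

## Working session

There is one attempt and no reset: what is moved stays moved. The work goes in short steps, Python scripts to look and compute and a tool call to move; the robot and the scene stay as the last step left them, time stands still between calls to the robot, and variables do not carry over. Pictures are saved under pics/ and viewed, on a budget of 14 in all, crops included, one or two more only if the job needs it, and the job is handed in when it is done.

Besides the shell and the picture viewer there is one more tool, called as name(argument=value, ...) on one line, values as JSON. carry_out: Moves the arm, as the interface text tells. Its arguments: {"type":"object","properties":{"motion":{"type":"array","items":{"type":"number"}},"fingers":{"type":"number"},"grip_force":{"type":"number"}},"required":["motion"]}

```bash
mkdir -p pics; python3 - <<'E'
from workcell import arm
import cv2, numpy as np
s=arm.sense(); print(s['t'],s['position'],s['tool_rot'],s['finger_gap'])
for n in ['scene','top']:
    c=arm.capture(n); cv2.imwrite(f'pics/{n}0.png',c['pixels'][:,:,::-1]); np.savez(f'{n}0.npz',**c)
    print(n,c['K'].tolist(),np.round(-c['R'].T@c['t'],3),np.round(c['R'],3).tolist())
E
```

```text
0.0 [ 0.15623972 -0.63034323  0.20438315] [-9.28101070e-04  9.92638066e-01  1.21114851e-01  4.57756016e-05] 0.9998217967559436
scene [[496.9476715439092, 0.0, 270.92725671822245], [0.0, 496.9476715439092, 205.41647272178355], [0.0, 0.0, 1.0]] [ 1.049 -0.652  1.054] [[0.84, 0.543, -0.018], [0.406, -0.649, -0.643], [-0.361, 0.533, -0.766]]
top [[394.24379151094064, 0.0, 278.31895010594155], [0.0, 394.24379151094064, 211.49666335661078], [0.0, 0.0, 1.0]] [0.45  0.028 0.942] [[-0.023, -1.0, -0.0], [-0.987, 0.023, -0.16], [0.16, -0.003, -0.987]]
```

View pics/scene0.png

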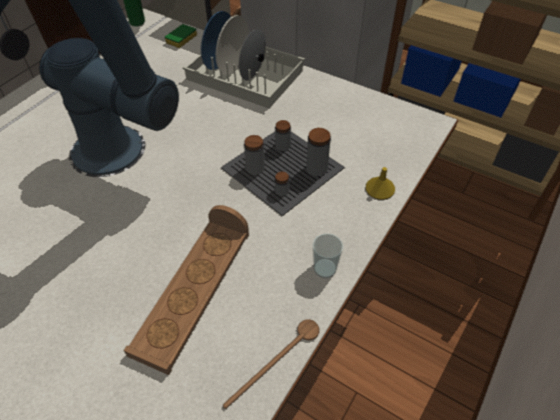

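View pics/top0.png

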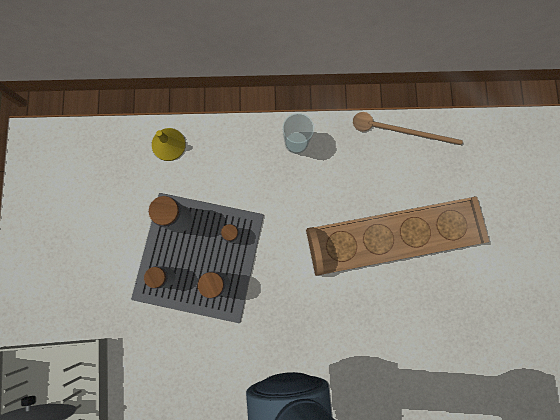

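The top view shows the lids of c (164,212), b (230,232), d (155,277) and a (210,285). The marks are at (341,246), (378,239), (415,232) and (452,224), with the tall end at the left (318,250). The tumbler is at (298,133).

```bash
cat > h.py <<'E'
import cv2, numpy as np
def ray(c,uv,z):
    R,t=c['R'],c['t']; d=R.T@np.linalg.inv(c['K'])@np.array([uv[0],uv[1],1.]); o=-R.T@t
    return o+d*(z-o[2])/d[2]
def proj(c,X):
    p=c['K']@(c['R']@np.asarray(X)+c['t']); return p[:2]/p[2]
def lids(c,hue=25,smin=90,amin=60):
    hsv=cv2.cvtColor(c['pixels'],cv2.COLOR_RGB2HSV)
    m=((hsv[:,:,0]<hue)&(hsv[:,:,1]>smin)&(hsv[:,:,2]>50)).astype(np.uint8)
    n,l,st,ce=cv2.connectedComponentsWithStats(m)
    return [(st[i],ce[i],cv2.minEnclosingCircle(cv2.findContours((l==i).astype(np.uint8),0,1)[0][0])) for i in range(1,n) if st[i][4]>amin]
E
python3 - <<'E'
from h import *
H=dict(c=.138,a=.114,d=.090,b=.066)
S={'top':dict(c=(164,212),b=(230,232),d=(155,277),a=(210,285)),'scene':dict(c=(319,136),d=(283,127),a=(254,142),b=(281,177))}
for n in ['top','scene']:
    c=dict(np.load(n+'0.npz')); L=lids(c)
    for k,p in S[n].items():
        b=min(L,key=lambda e:np.hypot(*(e[1]-p)))
        print(n,k,b[0],b[1].round(1),'circ',np.round(b[2][0],1),round(b[2][1],1),'xy',ray(c,b[1],H[k]).round(4),'circ',ray(c,b[2][0],H[k]).round(4))
    g=cv2.cvtColor(c['pixels'],cv2.COLOR_RGB2GRAY)
    if n=='top':
        C=cv2.HoughCircles(cv2.resize(g,None,fx=3,fy=3,interpolation=2),cv2.HOUGH_GRADIENT,1,60,param1=80,param2=15,minRadius=42,maxRadius=54)
        for u,v,r in C[0]:
            if 310<u/3<480 and 200<v/3<270: print('mark',u/3,v/3,r/3,ray(c,(u/3,v/3),.024).round(4))
    # ledge contour
    E=[e for e in L if e[0][4]>3000]; print([ (e[0],e[1]) for e in E])
c=dict(np.load('top0.npz')); print('tumbler',ray(c,(297,142),0), 'tall',ray(c,(317,250),.095))
E
```

```text
top c [149 196  29  29 660] [162.9 210.2] circ [163.1 210.4] 14.7 xy [0.5886 0.2637 0.138 ] circ [0.5881 0.2634 0.138 ]
top b [221 224  17  17 212] [228.9 232. ] circ [228.9 232. ] 8.2 xy [0.5482 0.1363 0.066 ] circ [0.5481 0.1364 0.066 ]
top d [144 267  21  21 343] [153.9 277. ] circ [153.7 276.7] 10.7 xy [0.4528 0.2934 0.09  ] circ [0.4534 0.294  0.09  ]
top a [197 272  26  26 520] [210.  284.6] circ [209.8 284.6] 13.0 xy [0.4347 0.1699 0.114 ] circ [0.4347 0.1702 0.114 ]
mark 341.5 246.16667 15.733334 [ 0.5138 -0.1201  0.024 ]
mark 377.83334 238.83333 15.3 [ 0.5289 -0.2056  0.024 ]
mark 451.5 225.5 14.533333 [ 0.5562 -0.3802  0.024 ]
mark 415.83334 232.5 15.3 [ 0.5417 -0.2953  0.024 ]
[(array([    0,    69,   560,   102, 18272], dtype=int32), array([268.61974606,  94.5247373 ])), (array([ 306,  197,  178,   79, 7723], dtype=int32), array([391.70568432, 236.46471578]))]
scene c [309 128  21  15 256] [319.  135.1] circ [319. 136.] 10.4 xy [0.5921 0.2657 0.138 ] circ [0.5939 0.2626 0.138 ]
scene d [276 120  14  10 109] [282.4 125.1] circ [282.5 125.5] 6.7 xy [0.4558 0.2956 0.09  ] circ [0.4571 0.2941 0.09  ]
scene a [245 135  18  13 187] [253.3 141.4] circ [253.5 142.5] 8.9 xy [0.4382 0.1714 0.114 ] circ [0.4412 0.1681 0.114 ]
scene b [275 171  14  11 110] [281.6 176.1] circ [281.5 176.5] 6.7 xy [0.551  0.1392 0.066 ] circ [0.5515 0.138  0.066 ]
[(array([  272,     0,   288,   420, 47686], dtype=int32), array([438.24931846, 247.46992828])), (array([ 124,  206,  124,  168, 7490], dtype=int32), array([189.07316422, 290.95100134]))]
tumbler [ 0.77694813 -0.02567705  0.        ] tall [ 0.50190155 -0.05574668  0.095     ]
```

carry_out(motion=[25,-30,-2,0,0,-0.12,50,-60,-5,0,0,-0.24,75,-90,-10,0,0,-0.36,100,-120,-15,0,0,-0.48,125,-150,-20,0,0,-0.6,150,-180,-25,0,0,-0.72,175,-210,-30,0,0,-0.84,200,-240,-35,0,0,-0.96], fingers=94)

```text
t: 0.77
position: [0.293, -0.3479, 0.2402]
tool_rot: [-0.0, 0.823, 0.568, 0.0]
wrist_force: [0.9, 0.0, 0.3]
finger_gap: 1.001
```

```bash
cat >> h.py <<'E'
from scipy.spatial.transform import Rotation as Ro
YAW=np.arctan2(.160,.987)
CAN=dict(c=(.590,.264,.138),a=(.436,.1705,.114),d=(.454,.2945,.090),b=(.5495,.1375,.066))
MARK=dict(c=(.5141,-.120),a=(.5282,-.2069),d=(.5422,-.2937),b=(.5563,-.3806))
def delta(s,xyz):
    w=s['tool_rot']; R=Ro.from_quat([w[1],w[2],w[3],w[0]])
    y=np.array([np.cos(YAW),np.sin(YAW),0]); z=np.array([0,0,-1.]); T=Ro.from_matrix(np.c_[np.cross(y,z),y,z])
    return (R.inv().apply(np.asarray(xyz)-s['position'])*1000).round(1), (R.inv()*T).as_rotvec().round(3)
E
python3 - <<'E'
from h import *
from workcell import arm
s=arm.sense(); print(s['t'],s['position'],delta(s,(.590,.264,.24)))
E
```

```text
0.7667 [ 0.29299593 -0.34789054  0.24021966] (array([6.775e+02, 6.060e+01, 5.000e-01]), array([-0.   , -0.001, -0.523]))
```

carry_out(motion=[40,4,0,0,0,-0.07,80,8,0,0,0,-0.14,120,11,0,0,0,-0.21,160,14,0,0,0,-0.28,200,18,0,0,0,-0.35,240,21,0,0,0,-0.42,280,25,0,0,0,-0.48,320,29,0,0,0,-0.523])

```text
t: 1.43
position: [0.4351, -0.0597, 0.2403]
tool_rot: [0.0, 0.649, 0.761, -0.0]
wrist_force: [-0.3, -0.1, 0.3]
finger_gap: 1.001
```

```bash
python3 - <<'E'
from h import *
from workcell import arm
s=arm.sense(); print(s['t'],s['position'],delta(s,(.590,.264,.24)))
E
```

```text
1.4333 [ 0.43512288 -0.05965863  0.24032178] (array([295.3, 203.8,   0.3]), array([ 0.   ,  0.   , -0.003]))
```

carry_out(motion=[33,23,0,0,0,0,66,46,0,0,0,0,99,69,0,0,0,0,132,92,0,0,0,0,165,115,0,0,0,0,198,138,0,0,0,0,228,158,0,0,0,0,250,174,0,0,0,0])

```text
t: 2.1
position: [0.5684, 0.2149, 0.2397]
tool_rot: [-0.0, 0.65, 0.76, -0.0]
wrist_force: [-0.3, -0.0, -0.3]
finger_gap: 1.0
```

carry_out(motion=[12,8,0,0,0,0,24,16,0,0,0,0,36,24,0,0,0,0,45,30,0,0,0,0,45,30,0,0,0,0,45,30,0,0,0,0,45,30,0,0,0,0,45,30,0,0,0,0])

```text
t: 2.77
position: [0.5907, 0.2605, 0.2405]
tool_rot: [0.0, 0.651, 0.759, -0.0]
wrist_force: [-0.2, 0.0, -0.3]
finger_gap: 0.999
```

```bash
python3 - <<'E'
from h import *
from workcell import arm
c=arm.capture('wrist'); cv2.imwrite('pics/w1.png',c['pixels'][:,:,::-1]); np.savez('w1.npz',**c)
s=arm.sense(); print(s['t'],s['position'],delta(s,(.590,.264,.24)))
print('cam',-c['R'].T@c['t'])
for k,X in CAN.items(): print(k,proj(c,X).round(0))
for e in lids(c): print(e[0],e[1].round(1),np.round(e[2][0],1),round(e[2][1],1))
E
```

```text
2.8167 [0.59077198 0.26053331 0.24061035] (array([ 3.5, -0.2,  0.6]), array([ 0.   ,  0.   , -0.006]))
cam [0.58108505 0.32895405 0.42002968]
c [277. 210.]
a [ 90. 279.]
d [129. 141.]
b [221. 305.]
[ 472   49   88  283 1332] [517.9 187.2] [516.5 190. ] 147.3
[ 105  116   55   52 2119] [131.2 141.5] [131.8 140.7] 27.2
[ 410  147   82   73 1830] [444.  196.9] [451.  187.4] 41.2
[ 240  171   78   77 4603] [278.4 208.7] [278.4 209.1] 38.8
[  63  249   63   58 2747] [ 93.1 277.2] [ 93.7 275.6] 31.4
[205 286  35  37 990] [222.4 304. ] [222.3 304. ] 18.2
[  20  315   47   78 1343] [ 36.8 352.3] [ 44.5 354. ] 40.1
[ 489  315   48   77 1685] [518.1 353.5] [513.  353.5] 40.0
[ 49 373  10  13  71] [ 53.2 378.1] [ 53. 379.] 7.2
[136 403  84  13 346] [186.8 411.8] [177.5 409.5] 41.9
[443 410  61  10 123] [469.9 417.7] [473. 419.] 30.0
[528 410  32  10 286] [544.7 414.2] [543.7 414.5] 15.9
```

View pics/w1.png

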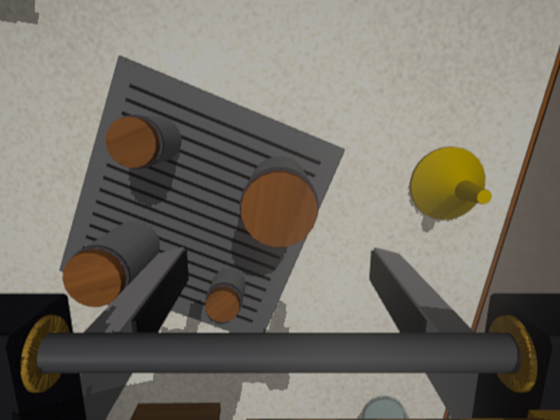

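The wrist view shows c's lid at (278,209), d at (132,141), a at (93,276) and b at (222,304), all within about 2 px of my estimates. I'll descend on c now.

carry_out(motion=[3,0,30,0,0,0,3,0,60,0,0,0,3,0,90,0,0,0,3,0,115,0,0,0,3,0,135,0,0,0,3,0,150,0,0,0,3,0,158,0,0,0,3,0,158,0,0,0])

```text
t: 3.48
position: [0.5891, 0.2634, 0.0804]
tool_rot: [-0.001, 0.65, 0.76, -0.002]
wrist_force: [1.1, -0.0, -0.8]
finger_gap: 0.999
```

carry_out(motion=[0,0,0,0,0,0,0,0,0,0,0,0,0,0,0,0,0,0,0,0,0,0,0,0,0,0,0,0,0,0,0,0,0,0,0,0,0,0,0,0,0,0,0,0,0,0,0,0], fingers=40, grip_force=25)

```text
t: 4.15
position: [0.5908, 0.2643, 0.0833]
tool_rot: [0.0, 0.65, 0.76, 0.0]
wrist_force: [-1.9, -0.4, 5.1]
finger_gap: 0.679
```

carry_out(motion=[0,0,0,0,0,0,0,0,0,0,0,0,0,0,-3,0,0,0,0,0,-10,0,0,0,0,0,-20,0,0,0,0,0,-30,0,0,0,0,0,-40,0,0,0,0,0,-50,0,0,0])

```text
t: 4.82
position: [0.5906, 0.2642, 0.1338]
tool_rot: [0.0, 0.65, 0.76, 0.0]
wrist_force: [0.6, 0.3, -4.1]
finger_gap: 0.679
```

```bash
python3 - <<'E'
from h import *
from workcell import arm
s=arm.sense(); print(s['t'],s['position'],s['finger_gap']*94,s['wrist_force'],delta(s,(*MARK['c'],.24)))
E
```

```text
4.8167 [0.59061642 0.26423544 0.13377121] 63.87064689405992 [ 0.63553853  0.31826447 -4.06156555] (array([-367.8, -134.9, -106.3]), array([ 0.001, -0.   , -0.006]))
```

carry_out(motion=[0,0,-25,0,0,0,-6,-2,-50,0,0,0,-22,-8,-70,0,0,0,-48,-18,-80,0,0,0,-82,-30,-85,0,0,0,-118,-43,-85,0,0,0,-154,-56,-85,0,0,0,-190,-69,-85,0,0,0])

```text
t: 5.48
position: [0.5511, 0.0644, 0.2187]
tool_rot: [0.001, 0.65, 0.76, 0.0]
wrist_force: [0.9, -0.4, -5.4]
finger_gap: 0.679
```

carry_out(motion=[-35,-13,0,0,0,0,-68,-25,0,0,0,0,-98,-36,0,0,0,0,-124,-46,0,0,0,0,-146,-54,0,0,0,0,-163,-60,0,0,0,0,-174,-64,0,0,0,0,-178,-66,0,0,0,0])

```text
t: 6.15
position: [0.5137, -0.1217, 0.2182]
tool_rot: [0.001, 0.651, 0.759, 0.0]
wrist_force: [-1.2, -0.3, -4.4]
finger_gap: 0.68
```

```bash
python3 - <<'E'
from h import *
from workcell import arm
c=arm.capture('wrist'); cv2.imwrite('pics/w2.png',c['pixels'][:,:,::-1]); np.savez('w2.npz',**c)
s=arm.sense(); print(s['t'],s['position'],s['wrist_force'],delta(s,(*MARK['c'],.101)))
print(proj(c,(*MARK['c'],.024)),[proj(c,(*MARK[k],.024)).round() for k in 'adb'])
E
```

```text
6.2 [ 0.51370593 -0.12140753  0.21806037] [ 0.42271224 -0.96501022 -4.26802181] (array([  1.4,   0.5, 117.1]), array([ 0.001,  0.001, -0.007]))
[277.66316336 191.5984623 ] [array([278., 272.]), array([279., 344.]), array([279., 409.])]
```

View pics/w2.png

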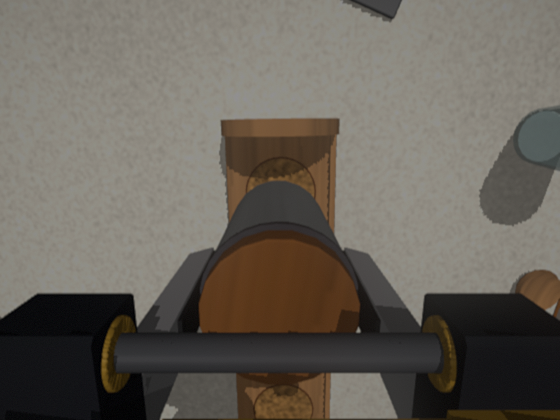

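The near mark's rim spans columns 245–316 with its top at row 156, so its centre is about (281,191) against a predicted (278,192). The far mark is at about (284,405) against (279,409). I'll shift all the marks by +3 mm along tool y.

carry_out(motion=[1,2,15,0,0,0,1,4,35,0,0,0,1,4,57,0,0,0,1,4,79,0,0,0,1,4,95,0,0,0,1,4,106,0,0,0,1,4,111,0,0,0,1,4,113,0,0,0])

```text
t: 6.87
position: [0.5176, -0.1179, 0.104]
tool_rot: [-0.0, 0.65, 0.76, -0.0]
wrist_force: [0.2, 0.3, -4.2]
finger_gap: 0.676
```

carry_out(motion=[0,0,0.5,0,0,0,0,0,1,0,0,0,0,0,1.5,0,0,0,0,0,2,0,0,0,0,0,2.5,0,0,0,0,0,3,0,0,0,0,0,3,0,0,0,0,0,3,0,0,0])

```text
t: 7.53
position: [0.5177, -0.1187, 0.1015]
tool_rot: [-0.0, 0.65, 0.76, 0.0]
wrist_force: [0.1, -0.5, -4.2]
finger_gap: 0.676
```

carry_out(motion=[0,0,0.5,0,0,0,0,0,1,0,0,0,0,0,1.5,0,0,0,0,0,2,0,0,0,0,0,2,0,0,0,0,0,2,0,0,0,0,0,2,0,0,0,0,0,2,0,0,0])

```text
t: 8.2
position: [0.5178, -0.1189, 0.1014]
tool_rot: [-0.0, 0.65, 0.76, -0.0]
wrist_force: [-5.2, 1.3, 9.1]
finger_gap: 0.675
```

carry_out(motion=[0,0,-1,0,0,0,0,0,-1,0,0,0,0,0,-1,0,0,0,0,0,-1,0,0,0,0,0,-1,0,0,0,0,0,-1,0,0,0,0,0,-1,0,0,0,0,0,-1,0,0,0], fingers=90)

```text
t: 8.87
position: [0.5177, -0.1187, 0.1004]
tool_rot: [-0.0, 0.65, 0.76, 0.0]
wrist_force: [-1.3, 0.7, 0.3]
finger_gap: 0.956
```

carry_out(motion=[0,0,-10,0,0,0,0,0,-30,0,0,0,0,0,-55,0,0,0,0,0,-80,0,0,0,0,0,-105,0,0,0,0,0,-125,0,0,0,0,0,-135,0,0,0,0,0,-138,0,0,0])

```text
t: 9.53
position: [0.5187, -0.1191, 0.2413]
tool_rot: [0.002, 0.65, 0.76, 0.001]
wrist_force: [-0.4, 0.0, 0.2]
finger_gap: 0.958
```

```bash
python3 - <<'E'
from h import *
from workcell import arm
c=arm.capture('wrist'); cv2.imwrite('pics/w3.png',c['pixels'][:,:,::-1]); np.savez('w3.npz',**c)
s=arm.sense(); print(s['t'],s['position'],s['wrist_force'],delta(s,(CAN['a'][0],CAN['a'][1],.22)))
print([proj(c,(*MARK[k],.024)).round() for k in 'cadb'],proj(c,(*MARK['c'],.156)))
E
```

```text
9.5833 [ 0.51825768 -0.11891285  0.24008251] [-0.53284451  0.65920034  0.63660991] (array([298.7, -36.6,  19.6]), array([ 0.002,  0.002, -0.006]))
[array([272., 189.]), array([273., 265.]), array([274., 334.]), array([274., 396.])] [270.07796731 220.06593006]
```

View pics/w3.png

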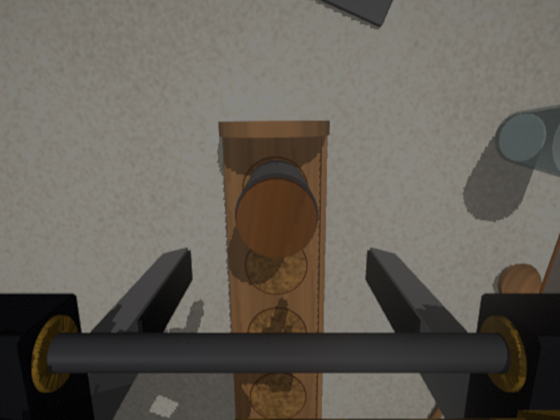

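c's lid is at (277,219) and the tall-end mark's centre is near (274,189), so c is centred within about 2 mm. The free marks sit +4 px from my prediction (277,265 and 278,396), so I'll shift them by +4 to +5 mm in x. Next is canister a.

carry_out(motion=[20,-2,0,0,0,0,58,-7,0,0,0,0,98,-11,0,0,0,0,138,-16,0,0,0,0,178,-20,0,0,0,0,218,-25,10,0,0,0,252,-29,20,0,0,-0.004,278,-32,30,0,0,-0.006])

```text
t: 10.25
position: [0.4411, 0.1532, 0.2065]
tool_rot: [-0.001, 0.647, 0.762, -0.001]
wrist_force: [0.8, 0.1, -0.1]
finger_gap: 0.956
```

carry_out(motion=[14,-1,0,0,0,0,21,-2,10,0,0,0,22,-2,35,0,0,0,22,-2,65,0,0,0,22,-2,95,0,0,0,22,-2,120,0,0,0,22,-2,138,0,0,0,22,-2,147,0,0,0])

```text
t: 10.92
position: [0.4348, 0.1714, 0.0574]
tool_rot: [-0.002, 0.648, 0.761, -0.003]
wrist_force: [-0.8, 0.5, 1.0]
finger_gap: 0.96
```

```bash
sed -i "s/^CAN=.*/CAN=dict(c=(.590,.264,.138),a=(.438,.172,.114),d=(.4565,.2945,.090),b=(.551,.1385,.066))/; s/^MARK=.*/MARK=dict(c=(.517,-.120),a=(.5322,-.2064),d=(.5467,-.2932),b=(.5613,-.380))/" h.py; python3 - <<'E'
from h import *
from workcell import arm
s=arm.sense(); print(s['t'],s['position'],s['wrist_force'],delta(s,(CAN['a'][0],CAN['a'][1],.062)))
E
```

```text
10.9167 [0.43481918 0.17144018 0.05738965] [-0.79181407  0.51868175  1.02381751] (array([ 0. ,  3.2, -4.6]), array([-0.007, -0.   , -0.001]))
```

carry_out(motion=[0,2,0,0,0,0,0,2,0,0,0,0,0,2,0,0,0,0,0,2,0,0,0,0,0,2,0,0,0,0,0,2,0,0,0,0,0,2,0,0,0,0,0,2,0,0,0,0], fingers=35, grip_force=22)

```text
t: 11.58
position: [0.4397, 0.1729, 0.0623]
tool_rot: [0.0, 0.648, 0.762, 0.0]
wrist_force: [-3.7, -1.3, 6.3]
finger_gap: 0.592
```

carry_out(motion=[0,0,0,0,0,0,0,0,-5,0,0,0,0,0,-20,0,0,0,0,0,-45,0,0,0,0,0,-75,0,0,0,0,0,-105,0,0,0,0,0,-125,0,0,0,0,0,-135,0,0,0])

```text
t: 12.25
position: [0.4412, 0.1731, 0.1997]
tool_rot: [0.002, 0.648, 0.762, 0.002]
wrist_force: [0.5, 0.2, -2.4]
finger_gap: 0.593
```

```bash
python3 - <<'E'
from h import *
from workcell import arm
s=arm.sense(); print(s['t'],s['position'],s['wrist_force'],s['finger_gap']*94,delta(s,(*MARK['a'],.08)))
E
```

```text
12.25 [0.4411926  0.17306424 0.19973508] [ 0.50153483  0.17157149 -2.43116145] 55.72455669752651 (array([-389.1,   28.3,  119.9]), array([0.006, 0.   , 0.   ]))
```

carry_out(motion=[-8,0,-12,0,0,0,-28,2,-30,0,0,0,-60,4,-45,0,0,0,-96,7,-50,0,0,0,-134,10,-50,0,0,0,-172,12,-50,0,0,0,-210,15,-50,0,0,0,-248,18,-50,0,0,0])

```text
t: 12.92
position: [0.4964, -0.0713, 0.2451]
tool_rot: [-0.001, 0.648, 0.762, -0.0]
wrist_force: [0.6, 0.4, -3.0]
finger_gap: 0.587
```

carry_out(motion=[-36,3,0,0,0,0,-68,5,0,0,0,0,-96,7,0,0,0,0,-118,9,0,0,0,0,-132,10,0,0,0,0,-139,10,0,0,0,0,-141,10,0,0,0,0,-141,10,0,0,0,0])

```text
t: 13.58
position: [0.5293, -0.2063, 0.2459]
tool_rot: [-0.001, 0.648, 0.762, 0.0]
wrist_force: [1.1, -0.3, -2.7]
finger_gap: 0.591
```

```bash
python3 - <<'E'
from h import *
from workcell import arm
s=arm.sense(); print(s['t'],s['position'],s['wrist_force'],s['finger_gap']*94,delta(s,(*MARK['a'],.08)))
E
```

```text
13.5833 [ 0.52925377 -0.20626977  0.24588382] [ 1.09786811 -0.2683047  -2.6602602 ] 55.583427057924084 (array([ -0.8,   3. , 165.9]), array([-0.001, -0.001,  0.   ]))
```

carry_out(motion=[-1,3,15,0,0,0,-1,3,42,0,0,0,-1,3,75,0,0,0,-1,3,108,0,0,0,-1,3,135,0,0,0,-1,3,153,0,0,0,-1,3,160,0,0,0,-1,3,162,0,0,0])

```text
t: 14.25
position: [0.5318, -0.2055, 0.083]
tool_rot: [-0.002, 0.647, 0.762, -0.0]
wrist_force: [0.1, 0.9, -2.2]
finger_gap: 0.593
```

carry_out(motion=[0,0,0.5,0,0,0,0,0,1,0,0,0,0,0,1.5,0,0,0,0,0,2,0,0,0,0,0,2.5,0,0,0,0,0,3,0,0,0,0,0,3.5,0,0,0,0,0,3.5,0,0,0])

```text
t: 14.92
position: [0.5327, -0.2072, 0.0809]
tool_rot: [-0.0, 0.648, 0.762, -0.0]
wrist_force: [-0.6, 0.0, -1.9]
finger_gap: 0.59
```

carry_out(motion=[0,0,0.5,0,0,0,0,0,1,0,0,0,0,0,1.5,0,0,0,0,0,1.5,0,0,0,0,0,1.5,0,0,0,0,0,1.5,0,0,0,0,0,1.5,0,0,0,0,0,1.5,0,0,0])

```text
t: 15.58
position: [0.5328, -0.2074, 0.0803]
tool_rot: [0.0, 0.648, 0.762, -0.0]
wrist_force: [-3.5, 1.9, 4.9]
finger_gap: 0.593
```

carry_out(motion=[0,0,-1,0,0,0,0,0,-1,0,0,0,0,0,-1,0,0,0,0,0,-1,0,0,0,0,0,-1,0,0,0,0,0,-1,0,0,0,0,0,-1,0,0,0,0,0,-1,0,0,0], fingers=86)

```text
t: 16.25
position: [0.5327, -0.2072, 0.0804]
tool_rot: [0.0, 0.648, 0.762, -0.0]
wrist_force: [-0.3, -0.2, 0.1]
finger_gap: 0.915
```

carry_out(motion=[0,0,-10,0,0,0,0,0,-30,0,0,0,0,0,-60,0,0,0,0,0,-90,0,0,0,0,0,-120,0,0,0,0,0,-145,0,0,0,0,0,-155,0,0,0,0,0,-158,0,0,0])

```text
t: 16.92
position: [0.5338, -0.2079, 0.2416]
tool_rot: [0.003, 0.648, 0.762, 0.0]
wrist_force: [0.4, 0.3, 0.1]
finger_gap: 0.913
```

```bash
python3 - <<'E'
from h import *
from workcell import arm
s=arm.sense(); print(s['t'],s['position'],s['wrist_force'],delta(s,(CAN['d'][0],CAN['d'][1],.22)))
E
```

```text
16.9167 [ 0.5338354  -0.20787431  0.24164291] [0.4443034  0.26430371 0.12650911] (array([508.3,   4.2,  19.9]), array([0.004, 0.003, 0.   ]))
```

carry_out(motion=[20,0,0,0,0,0,58,0,0,0,0,0,98,0,0,0,0,0,138,0,0,0,0,0,178,0,0,0,0,0,218,0,0,0,0,0,258,0,0,0,0,0,298,0,0,0,0,0])

```text
t: 17.58
position: [0.4832, 0.0887, 0.2365]
tool_rot: [-0.001, 0.648, 0.762, -0.001]
wrist_force: [0.5, -0.8, -0.7]
finger_gap: 0.914
```

carry_out(motion=[40,0,0,0,0,0,80,1,0,0,0,0,118,2,5,0,0,0,152,3,10,0,0,0,180,4,15,0,0,0,200,4,20,0,0,0,209,4,25,0,0,0,210,4,30,0,0,0])

```text
t: 18.25
position: [0.454, 0.2957, 0.2065]
tool_rot: [-0.001, 0.647, 0.762, -0.001]
wrist_force: [-0.3, 0.3, -0.0]
finger_gap: 0.914
```

```bash
python3 - <<'E'
from h import *
from workcell import arm
c=arm.capture('wrist'); np.savez('w4.npz',**c)
s=arm.sense(); print(s['t'],s['position'],s['wrist_force'],delta(s,(CAN['d'][0],CAN['d'][1],.037)))
for e in lids(c,amin=900):
  if e[2][1]<50: print(e[0],e[1].round(1),np.round(e[2][0],1),round(e[2][1],1),ray(c,e[2][0],.09).round(4))
print(proj(c,CAN['d']),proj(c,CAN['b']))
E
```

```text
18.3 [0.45388443 0.29459108 0.20557479] [-0.13776439 -0.8233785  -0.49607831] (array([ -0.3,   3.3, 168.6]), array([-0.004,  0.001,  0.001]))
[ 252  185   54   55 2295] [278.4 212. ] [278.2 212.1] 27.3 [0.4549 0.2945 0.09  ]
[ 41 315  42  77 977] [ 55.8 351.7] [ 64. 354.] 39.6 [0.2838 0.1313 0.09  ]
[ 472  315   44   77 1514] [498.3 352.9] [493.  353.5] 39.7 [0.6691 0.196  0.09  ]
[280.15030569 212.34873056] [347.88616267 371.85017544]
```

carry_out(motion=[0,2,20,0,0,0,0,2,50,0,0,0,0,2,82,0,0,0,0,2,112,0,0,0,0,2,138,0,0,0,0,2,156,0,0,0,0,2,165,0,0,0,0,2,167,0,0,0])

```text
t: 18.97
position: [0.4561, 0.2934, 0.0394]
tool_rot: [-0.001, 0.649, 0.761, -0.002]
wrist_force: [0.2, -1.0, -0.6]
finger_gap: 0.918
```

carry_out(motion=[0,0,0,0,0,0,0,0,0,0,0,0,0,0,0,0,0,0,0,0,0,0,0,0,0,0,0,0,0,0,0,0,0,0,0,0,0,0,0,0,0,0,0,0,0,0,0,0], fingers=30, grip_force=18)

```text
t: 19.63
position: [0.4573, 0.2953, 0.0419]
tool_rot: [-0.0, 0.648, 0.762, 0.0]
wrist_force: [-1.8, -0.2, 4.8]
finger_gap: 0.508
```

carry_out(motion=[0,0,0,0,0,0,0,0,-5,0,0,0,0,0,-20,0,0,0,0,0,-45,0,0,0,0,0,-78,0,0,0,0,0,-113,0,0,0,0,0,-145,0,0,0,0,0,-170,0,0,0])

```text
t: 20.3
position: [0.4578, 0.2954, 0.2143]
tool_rot: [0.001, 0.648, 0.762, 0.001]
wrist_force: [-0.1, 0.1, -0.7]
finger_gap: 0.507
```

```bash
python3 - <<'E'
from h import *
from workcell import arm
s=arm.sense(); print(s['t'],s['position'],s['wrist_force'],s['finger_gap']*94,delta(s,(*MARK['d'],.055)))
E
```

```text
20.3 [0.4578016  0.29538301 0.21427409] [-0.05840464  0.08086131 -0.69451492] 47.63346545332985 (array([-595.3,   -7.1,  158.9]), array([ 0.003, -0.001,  0.   ]))
```

carry_out(motion=[-10,0,-10,0,0,0,-35,0,-18,0,0,0,-70,-1,-20,0,0,0,-110,-1,-20,0,0,0,-150,-2,-20,0,0,0,-190,-2,-20,0,0,0,-230,-3,-20,0,0,0,-270,-3,-20,0,0,0])

```text
t: 20.97
position: [0.4965, 0.0258, 0.23]
tool_rot: [-0.001, 0.648, 0.762, -0.001]
wrist_force: [-0.0, 0.9, -0.6]
finger_gap: 0.509
```

carry_out(motion=[-40,-1,0,0,0,0,-80,-1,0,0,0,0,-120,-2,0,0,0,0,-160,-2,0,0,0,0,-198,-3,0,0,0,0,-232,-3,0,0,0,0,-260,-4,0,0,0,0,-282,-4,0,0,0,0])

```text
t: 21.63
position: [0.5375, -0.2536, 0.2295]
tool_rot: [-0.001, 0.649, 0.761, -0.0]
wrist_force: [-0.8, -0.5, -1.3]
finger_gap: 0.506
```

carry_out(motion=[-16,0,0,0,0,0,-28,0,0,0,0,0,-36,0,0,0,0,0,-41,0,0,0,0,0,-43,0,0,0,0,0,-43,0,0,0,0,0,-43,0,0,0,0,0,-43,0,0,0,0,0])

```text
t: 22.3
position: [0.5458, -0.2924, 0.2316]
tool_rot: [0.0, 0.648, 0.762, 0.0]
wrist_force: [-0.3, -0.3, -1.1]
finger_gap: 0.509
```

```bash
python3 - <<'E'
from h import *
from workcell import arm
c=arm.capture('wrist'); cv2.imwrite('pics/w5.png',c['pixels'][:,:,::-1]); np.savez('w5.npz',**c)
s=arm.sense(); print(s['t'],s['position'],s['wrist_force'],s['finger_gap']*94,delta(s,(*MARK['d'],.06)))
for k,h in zip('cadb',(.156,.132,.024,.024)): print(k,proj(c,(*MARK[k],.024)).round(),proj(c,(*MARK[k],h)).round())
E
```

```text
22.35 [ 0.5457912  -0.29250093  0.23159689] [-0.24308994 -0.57272447 -1.75717531] 47.77782516825479 (array([ -0.8,   0.8, 171.6]), array([0.   , 0.   , 0.001]))
c [277.   9.] [276. -58.]
a [278. 105.] [278.  98.]
d [278. 192.] [278. 192.]
b [278. 269.] [278. 269.]
```

View pics/w5.png

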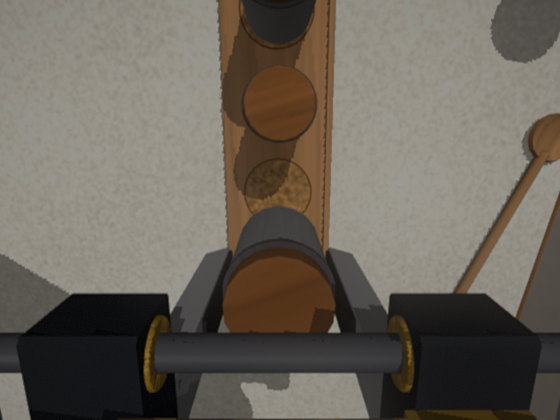

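Mark 3's centre reads about (278,192), as predicted. a's lid is at (280,104) against an ideal (278,98), so it is about 4 mm off, well within the 14 mm limit. I'll set d down.

carry_out(motion=[-1,1,15,0,0,0,-1,1,45,0,0,0,-1,1,80,0,0,0,-1,1,113,0,0,0,-1,1,140,0,0,0,-1,1,158,0,0,0,-1,1,166,0,0,0,-1,1,169,0,0,0])

```text
t: 23.02
position: [0.5461, -0.2931, 0.0609]
tool_rot: [-0.001, 0.648, 0.762, -0.0]
wrist_force: [-0.1, 0.1, -1.3]
finger_gap: 0.511
```

carry_out(motion=[0,0,0.5,0,0,0,0,0,1,0,0,0,0,0,1.5,0,0,0,0,0,2,0,0,0,0,0,2.5,0,0,0,0,0,3,0,0,0,0,0,3,0,0,0,0,0,3,0,0,0])

```text
t: 23.68
position: [0.5471, -0.2943, 0.06]
tool_rot: [0.0, 0.648, 0.762, 0.0]
wrist_force: [-0.0, -0.2, 1.9]
finger_gap: 0.507
```

carry_out(motion=[0,0,0,0,0,0,0,0,0,0,0,0,0,0,0,0,0,0,0,0,0,0,0,0,0,0,0,0,0,0,0,0,0,0,0,0,0,0,0,0,0,0,0,0,0,0,0,0], fingers=80)

```text
t: 24.35
position: [0.5468, -0.294, 0.0594]
tool_rot: [-0.0, 0.648, 0.762, 0.0]
wrist_force: [-0.3, 0.3, -1.2]
finger_gap: 0.853
```

carry_out(motion=[0,0,-10,0,0,0,0,0,-32,0,0,0,0,0,-65,0,0,0,0,0,-100,0,0,0,0,0,-135,0,0,0,0,0,-160,0,0,0,0,0,-172,0,0,0,0,0,-175,0,0,0])

```text
t: 25.02
position: [0.548, -0.2949, 0.2382]
tool_rot: [0.003, 0.648, 0.762, 0.0]
wrist_force: [-0.1, -0.1, -0.6]
finger_gap: 0.851
```

```bash
python3 - <<'E'
from h import *
from workcell import arm
s=arm.sense(); print(s['t'],s['position'],s['finger_gap'],delta(s,(CAN['b'][0],CAN['b'][1],.2)))
E
```

```text
25.0167 [ 0.54796749 -0.29494355  0.23818362] 0.8513634966840696 (array([427.5,  72.3,  36.6]), array([0.004, 0.004, 0.   ]))
```

carry_out(motion=[20,3,0,0,0,0,58,10,0,0,0,0,98,17,0,0,0,0,138,23,0,0,0,0,178,30,0,0,0,0,218,37,0,0,0,0,258,44,0,0,0,0,298,51,0,0,0,0])

```text
t: 25.68
position: [0.5479, 0.0103, 0.2322]
tool_rot: [-0.002, 0.648, 0.762, -0.001]
wrist_force: [-0.1, 0.1, -0.8]
finger_gap: 0.851
```

carry_out(motion=[38,6,5,0,0,0,72,12,10,0,0,0,100,17,15,0,0,0,119,20,20,0,0,0,128,21,25,0,0,0,130,21,30,0,0,0,130,21,35,0,0,0,130,21,35,0,0,0])

```text
t: 26.35
position: [0.5484, 0.1389, 0.1974]
tool_rot: [-0.001, 0.648, 0.761, -0.001]
wrist_force: [-0.1, 0.5, -0.7]
finger_gap: 0.85
```

```bash
python3 - <<'E'
from h import *
from workcell import arm
c=arm.capture('wrist'); np.savez('w6.npz',**c)
s=arm.sense()
print(s['t'],s['position'])
for e in lids(c,amin=700):
  if e[2][1]<35: p=ray(c,e[2][0],.066); print(e[0],np.round(e[2][0],1),round(e[2][1],1),p.round(4),delta(s,(p[0],p[1],.022)))
print(proj(c,CAN['b']),delta(s,(*CAN['b'][:2],.022)))
E
```

```text
26.4 [0.54882971 0.13874033 0.19827975]
[ 259  188   42   43 1410] [279.7 209. ] 21.4 [0.5505 0.1371 0.066 ] (array([ -1.9,   1.8, 176.3]), array([-0.002,  0.   , -0.001]))
[280.51684411 207.51028781] (array([ -0.6,   2.5, 176.3]), array([-0.002,  0.   , -0.001]))
```

carry_out(motion=[-1,1,20,0,0,0,-1,1,52,0,0,0,-1,1,86,0,0,0,-1,1,118,0,0,0,-1,1,145,0,0,0,-1,1,163,0,0,0,-1,1,171,0,0,0,-1,1,173,0,0,0])

```text
t: 27.07
position: [0.5496, 0.1381, 0.0251]
tool_rot: [-0.001, 0.649, 0.761, -0.001]
wrist_force: [-0.6, 0.6, 0.2]
finger_gap: 0.852
```

carry_out(motion=[0,0,0,0,0,0,0,0,0,0,0,0,0,0,0,0,0,0,0,0,0,0,0,0,0,0,0,0,0,0,0,0,0,0,0,0,0,0,0,0,0,0,0,0,0,0,0,0], fingers=25, grip_force=15)

```text
t: 27.73
position: [0.5505, 0.1392, 0.0269]
tool_rot: [0.0, 0.648, 0.762, 0.0]
wrist_force: [-0.6, 0.4, 3.2]
finger_gap: 0.42
```

carry_out(motion=[0,0,0,0,0,0,0,0,-5,0,0,0,0,0,-20,0,0,0,0,0,-50,0,0,0,0,0,-85,0,0,0,0,0,-122,0,0,0,0,0,-160,0,0,0,0,0,-190,0,0,0])

```text
t: 28.4
position: [0.5508, 0.1392, 0.2195]
tool_rot: [0.001, 0.648, 0.762, 0.001]
wrist_force: [0.3, 0.2, -1.6]
finger_gap: 0.424
```

```bash
python3 - <<'E'
from h import *
from workcell import arm
s=arm.sense(); print(s['t'],s['position'],s['wrist_force'],s['finger_gap']*94,delta(s,(*MARK['b'],.045)))
E
```

```text
28.4 [0.55079604 0.1392058  0.2194797 ] [ 0.28579692  0.24376055 -1.56738312] 39.8149087668636 (array([-514.1,  -73.3,  174.4]), array([0.003, 0.   , 0.   ]))
```

carry_out(motion=[-12,-2,0,0,0,0,-38,-5,0,0,0,0,-74,-11,0,0,0,0,-113,-16,0,0,0,0,-152,-22,0,0,0,0,-191,-27,0,0,0,0,-230,-33,0,0,0,0,-269,-38,0,0,0,0])

```text
t: 29.07
position: [0.5549, -0.1344, 0.2151]
tool_rot: [-0.001, 0.648, 0.762, -0.0]
wrist_force: [1.9, 0.6, -1.5]
finger_gap: 0.422
```

carry_out(motion=[-38,-5,0,0,0,0,-76,-11,0,0,0,0,-114,-16,0,0,0,0,-150,-21,0,0,0,0,-182,-26,0,0,0,0,-208,-30,0,0,0,0,-228,-33,0,0,0,0,-240,-34,0,0,0,0])

```text
t: 29.73
position: [0.5596, -0.3771, 0.2145]
tool_rot: [-0.001, 0.649, 0.761, -0.0]
wrist_force: [-0.2, 0.2, -1.1]
finger_gap: 0.421
```

carry_out(motion=[-4,0,0,0,0,0,-5,-1,0,0,0,0,-5,-1,10,0,0,0,-5,-1,25,0,0,0,-5,-1,40,0,0,0,-5,-1,50,0,0,0,-5,-1,55,0,0,0,-5,-1,55,0,0,0])

```text
t: 30.4
position: [0.5599, -0.3786, 0.1587]
tool_rot: [-0.002, 0.648, 0.762, 0.0]
wrist_force: [0.9, -0.1, -1.3]
finger_gap: 0.423
```

```bash
python3 - <<'E'
from h import *
from workcell import arm
c=arm.capture('wrist'); cv2.imwrite('pics/w7.png',c['pixels'][:,:,::-1]); np.savez('w7.npz',**c)
s=arm.sense(); print(s['t'],s['position'],s['wrist_force'],s['finger_gap']*94,delta(s,(*MARK['b'],.045)))
for k,h in zip('adb',(.132,.108,.024)): print(k,proj(c,(*MARK[k],.024)).round(),proj(c,(*MARK[k],h)).round())
E
```

```text
30.45 [ 0.56044465 -0.37926413  0.16021893] [ 0.83827465 -0.22452034 -0.59750937] 40.07679506275018 (array([ -1. ,   0.9, 115.2]), array([-0.001, -0.002,  0.001]))
a [278. -19.] [ 277. -105.]
d [278. 103.] [278.  94.]
b [279. 208.] [279. 208.]
```

View pics/w7.png

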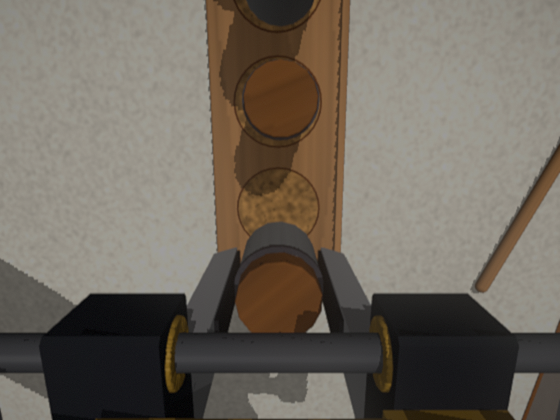

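Mark 4's centre reads about (278,209), which matches the prediction of (279,208). d's lid at (281,97) is about 2 mm from its ideal (278,94). Now I'll set b down.

carry_out(motion=[-1,0,15,0,0,0,-1,0,38,0,0,0,-1,0,64,0,0,0,-1,0,86,0,0,0,-1,0,101,0,0,0,-1,0,109,0,0,0,-1,0,112,0,0,0,-1,0,113,0,0,0])

```text
t: 31.12
position: [0.5612, -0.3813, 0.0487]
tool_rot: [0.0, 0.648, 0.762, -0.0]
wrist_force: [0.3, -0.2, -1.1]
finger_gap: 0.422
```

carry_out(motion=[0,0,0.5,0,0,0,0,0,1,0,0,0,0,0,1.5,0,0,0,0,0,2,0,0,0,0,0,2.5,0,0,0,0,0,2.5,0,0,0,0,0,2.5,0,0,0,0,0,2.5,0,0,0])

```text
t: 31.78
position: [0.561, -0.3809, 0.046]
tool_rot: [0.0, 0.648, 0.762, 0.0]
wrist_force: [0.1, -0.2, -1.5]
finger_gap: 0.423
```

carry_out(motion=[0,0,0.5,0,0,0,0,0,1,0,0,0,0,0,1.5,0,0,0,0,0,1.5,0,0,0,0,0,1.5,0,0,0,0,0,1.5,0,0,0,0,0,1.5,0,0,0,0,0,1.5,0,0,0])

```text
t: 32.45
position: [0.561, -0.381, 0.0449]
tool_rot: [0.0, 0.648, 0.762, -0.0]
wrist_force: [-2.8, 0.3, 4.8]
finger_gap: 0.423
```

carry_out(motion=[0,0,0,0,0,0,0,0,0,0,0,0,0,0,0,0,0,0,0,0,0,0,0,0,0,0,0,0,0,0,0,0,0,0,0,0,0,0,0,0,0,0,0,0,0,0,0,0], fingers=75)

```text
t: 33.12
position: [0.561, -0.3809, 0.0444]
tool_rot: [0.0, 0.648, 0.762, 0.0]
wrist_force: [0.3, 0.0, -0.6]
finger_gap: 0.8
```

carry_out(motion=[0,0,-10,0,0,0,0,0,-32,0,0,0,0,0,-65,0,0,0,0,0,-100,0,0,0,0,0,-135,0,0,0,-15,0,-165,0,0,0,-35,0,-190,0,0,0,-60,0,-210,0,0,0])

```text
t: 33.78
position: [0.5714, -0.4403, 0.2592]
tool_rot: [0.002, 0.647, 0.762, -0.0]
wrist_force: [0.3, -0.5, -0.2]
finger_gap: 0.801
```

carry_out(motion=[-30,-20,0,0,0,0,-60,-40,0,0,0,0,-90,-60,0,0,0,0,-115,-80,0,0,0,0,-130,-90,0,0,0,0,-135,-95,0,0,0,0,-135,-95,0,0,0,0,-135,-95,0,0,0,0])

```text
t: 34.45
position: [0.4992, -0.5876, 0.2547]
tool_rot: [-0.0, 0.648, 0.762, 0.0]
wrist_force: [-0.0, 0.8, 0.0]
finger_gap: 0.799
```

```bash
python3 - <<'E'
from h import *
from workcell import arm
c=arm.capture('top'); cv2.imwrite('pics/top1.png',cv2.resize(c['pixels'][150:330,250:510,::-1],None,fx=3,fy=3)); np.savez('top1.npz',**c)
d=arm.capture('scene'); cv2.imwrite('pics/scene1.png',d['pixels'][:,:,::-1])
s=arm.sense(); print(s['t'],s['position'])
o=dict(np.load('top0.npz'))['pixels'][100:165,270:345].astype(int); print('tumbler diff',abs(c['pixels'][100:165,270:345]-o).mean())
for k,h in zip('cadb',(.156,.132,.108,.084)): print(k,((proj(c,(*MARK[k],h))-(250,150))*3).round(),((proj(c,(*MARK[k],.024))-(250,150))*3).round())
E
```

```text
34.55 [ 0.49969977 -0.58701713  0.25476098]
tumbler diff 2.0724102564102562
c [305. 269.] [274. 284.]
a [423. 247.] [384. 262.]
d [535. 228.] [494. 241.]
b [639. 209.] [604. 220.]
```

View pics/top1.png

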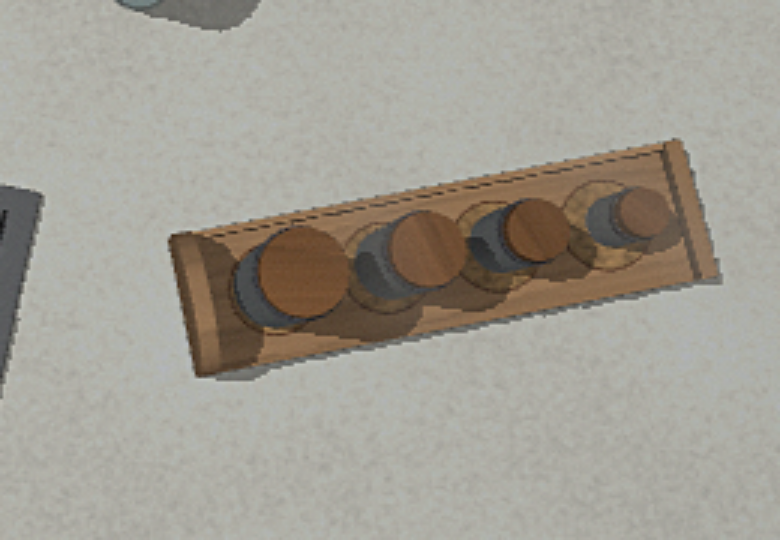

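View pics/scene1.png

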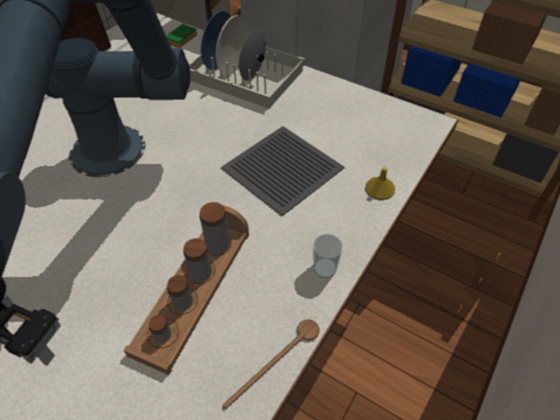

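In the top crop the lids are at c (305,272), a (428,249), d (537,230) and b (644,211), each within 5 px (about 4 mm) of ideal. The scene view shows all four upright in order, with the tumbler still at (327,255).

```bash
python3 -c "
from workcell import arm
print(arm.sign_off())"
```

```text
the job is handed in; nothing more can be done
None
```

All four canisters are back on the ledge in height order: c (tallest) next to the tall end piece, then a, d and b. Each was lowered to contact and then released. I handed the job in at about 34.6 s of robot time; the sign-off gives no verdict.

- **Placement:** the last top view put every lid within about 4 mm of the ideal position (limit 14 mm). All four looked upright in the scene view.
- **Tumbler and gripper:** the tumbler shows no visible movement, and the gripper was clear of everything.
- **Disagreement between views:** the close-up wrist views put the cork marks 3–5 mm further out in x than the first top-view estimate. I placed to the wrist-corrected positions. One wrist view also showed canister a about 4 mm off along the row. No other check failed.

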